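# Feel the gap of the strap press with a taper gauge

### The job

Take the yellow-handled taper gauge out of its wooden stand and slide its blade, tip down and in line with the slot, between the two upright plates of the small strap press until it drags snugly, so that about half a kilo of push (5 to 6 N) is needed and the sprung plate gives by about a millimetre; do not force it further. Finish while still holding the gauge by its handle, upright and at that depth: do not let go of it or put it down, and leave the other things on the table alone.

Things in the scene. Friction and masses are not known exactly. Their poses are not given: they have to be found in the camera images.
- gauge: taper gauge, loose, about 90 g: a steel wedge blade 20 mm wide (its x), 75 mm long (its z), 3 mm thick (its y) at the tip and growing evenly to 10.5 mm at the handle (0.1 mm per mm of length, half of it on either face), under a yellow handle with black ribs, 32 (x) x 16 (y) x 50 (z) mm. Origin at the middle of the blade's tip, z up towards the handle; the handle runs from z = 75 to 125 mm. At the start it stands upright in the stand, its handle resting on the stand's top
- gauge_grip (a point): point inside the gauge's handle, 101 mm above the tip and 24 mm under the handle's top: good place to pinch it across its 16 mm thickness (along y)
- stand: brown wooden block, fixed to the table, 70 (x) x 50 (y) x 82 (z) mm, with an upright through slot 25 (x) x 13 (y) mm at its centre that holds the gauge's blade. Origin at the centre of its underside
- press: base of the strap press, fixed to the table: dark plate 110 (x) x 150 (y) x 10 mm with a grey end block 34 mm high at either y end and two guide rods. Origin at the centre of its underside; x runs along the slot between the upright plates, y across it. On the rods a blue carriage floats freely up to 8 mm either way along y, so that the pair of plates centres itself on a blade. Highest part: the plates' tops, 88 mm
- fixed_lip (a point): middle of the slot's length, on the inner face of the steel plate that is rigid on the carriage (the press's -y side), 88 mm up, level with the plate's top; the plates are 60 mm long (x), 10 mm thick, their top edges are fully round (radius 5 mm) and lead a blade in, so the narrowest gap begins 5 mm under this height. Axes as the press
- sprung_lip (a point): the like point on the inner face of the aluminium sprung plate (the press's +y side, in front of the brass thumb wheel). The gap lies between fixed_lip and sprung_lip, its axis is midway between them; untouched it is 4.0 to 7.5 mm wide, different each time; below the gap the space is free for more than the blade's length
- spring_plate (a joint): how far the sprung plate has been pushed back by a blade, m: 0 untouched, spring 4 N per mm, stop at 0.006
- stapler: small stapler lying left of the work, bystander, 21 x 89 x 33 mm, origin under its centre
- spring_clip: black spring clip standing, bystander, 32 x 23 x 37 mm, origin under its centre
- beeswax: round yellow beeswax cake, bystander, 49 mm across, 18 mm high, origin under its centre
- rivet_tin: round red-lidded tin, bystander, 55 mm across, 26 mm high, origin under its centre
- awl: awl with wooden handle lying at the back, bystander, 141 mm long, origin under its centre
- edge_beveler: edge beveler with wooden handle lying at the back, bystander, 135 mm long, origin under its centre
- pricking_iron_4: steel pricking iron lying at the back, bystander, 106 mm long, origin under its centre
Things that resemble listed ones, but are neither listed nor needed, are in the scene too. Of the things shaped like the gauge, the steel one is meant.

How it is judged:
By the outcome, as a careful person would: the job done as asked, in the order asked, and still so for the second after the job is handed in, while the arm keeps its last pose, push and grip.
It also fails if it takes over 43 s, if anything falls off the work surface, if the arm or the gripper's body presses on something with over 40 N, if the wrist force passes 120 N, or if a joint passes its speed limit or range.

### The arm

A 6-joint arm with a two-finger parallel gripper is mounted at the origin on a cart in front of the work surface, level with it; the furniture and walls round the work are solid. World frame = base frame: x ahead of the robot, y to its left, z up, the work surface at z = 0. Lengths are in m, angles in rad, forces in N, time in s.
With the tool pointing down it reaches from about 0.375 to 0.925 m from the base axis. Payload 5.7 kg.
Tool frame: the origin (TCP) lies between the finger pads; the fingertips stand 11 mm ahead of it and the grasp point (between the pads) lies 8 mm behind it; z points along the fingers, x is the direction in which the jaws open and shut, and the axes are right-handed (so a half turn about z gives the same grasp; the last joint's range is limited). The gripper opens to 88 mm and grips with 3 to 60 N. Pads are 20 mm wide; open, the fingers measure 115 mm over their backs; the gripper's body (75 mm by 178 mm) begins 61 mm behind the grasp point.
Start: joints at [-1.242, 0.359, 1.51, -0, 1.272, -0.115], TCP at [0.258, -0.542, 0.234] pointing down, gripper open.
Joint ranges: [-2.97, 2.97], [-1.01, 2.36], [0.21, 2.38], [-0.96, 4.11], [0.2, 2.71], [-2.98, 2.98]. Speed limits (rad/s): [2.39, 2.39, 3.14, 3.14, 3.14, 3.14].

### API

Orientations are given as a unit quaternion [x, y, z, w].
In Python, from cell import monitor, vision, workorder gives the robot as it stands.
- The arm moves only by the tool carry_out, never from a script. Its argument "rows" is a list of rows, each a list of 7 numbers: the closure, from 0 (fully open) to 1 (shut), then the shift along the tool's x, y, z in units of 0.2 m (1.0 is 0.2 m), then the turn, a rotation vector about the tool's x, y, z in units of pi/2 rad (1.0 is pi/2 rad). In form: [[jaw, tx, ty, tz, wx, wy, wz], ...]. A call has 1 to 5 rows; each row is the pose to reach, as a shift and turn from the pose commanded when the call began, along the tool's axes at that moment; what a row does not reach only later rows make up. A row lasts 1/8 s, in which the tool goes at most 62.5 mm and 10.7 degrees, less where a joint would pass 70% of its speed; a pose out of reach is approached as far as the arm can. A call with a number of a shift or a turn outside -1 to 1 is refused whole. A call with a gripper value outside its range is refused whole. The fingers move at their own pace and stop on an object; the grip force is fixed at half the most. Time passes only in rows, so rows that repeat a pose let the fingers close. It gives the time, the measured TCP pose, the force and the opening at its end, in the units of the state.
- monitor.get_state(): the state, without advancing time (a new reading comes with each control period).
- vision.snapshot(name): name is "scene" or "top"; returns a dict with "pixels" (480x640x3 uint8, red, green, blue), "vertical_fov" (degrees; the focal length in pixels is half the picture's height over the tangent of half this angle, whatever the lens; pixels are square), "cx", "cy" (the principal point, pixels), "R" (3x3) and "t" (3): a world point X has camera coordinates R X + t. Camera axes: x right, y down, z forward; pixel columns grow to the right and rows downward; lengths in m; the calibration is good to about 2 mm. A picture is of the moment at which its call begins. There is no depth.
- workorder.hand_in(): hands the job in, once; it reports no verdict.
Trained networks look in a picture, given as the dict that the camera call returned (one of the last four; its "shot" number tells which), for a name from the list of things; names that differ only in an ending like _2 or _b are one class to them, and where a whole thing is asked for, a point or a joint stands for the part that bears it (a point fixed in the world has none). Each returns a list of dicts, best first, with "confidence" (0 to 1); they miss things now and then, are a little off and sometimes report something else, mostly with a low value. They report only what shows in the picture. A call takes as long as a camera call. They do not tell look-alikes from the thing itself.
- vision.recognise(picture, thing): "bbox" ([left, top, right, bottom] in pixels, round what is visible of it).
- vision.tip_of(picture, thing): "uv" ([column, row] in pixels: a listed point, or the origin of a listed thing).
The state is a dict: "clock": time; "joints": joint angles; "qvel": joint speeds; "effort": joint torques, N m; "position": TCP position; "orientation": TCP orientation; "contact_force": force on the tool from outside, world axes, zero at the start; "wrist_torque": the same for the moment, N m; "finger_gap": finger opening in m.
Only numpy, scipy, OpenCV 4.12 (cv2) and the standard library are available. Lean on these libraries where they do the work, as an engineer would, in place of code of your own. Each camera call takes 0.05 s, during which the arm holds its last target. There are 200 camera calls.

## Working session

There is one attempt and no reset: what is moved stays moved. The work goes in short steps, Python scripts to look and compute and a tool call to move; the robot and the scene stay as the last step left them, time stands still between calls to the robot, and variables do not carry over. Pictures are saved under pics/ and viewed, about 8 in all and at most 12, crops included, and the job is handed in when it is done.

Besides the shell and the picture viewer there is one more tool, called after ">>>" as name([rows], argument=value, ...), one row to a line, values as JSON. carry_out: Moves the arm, as the interface text tells. Shifts and turns lie within -1 to 1; 1 stands for 0.2 m of shift or pi/2 rad of turn. Its arguments: {"type":"object","properties":{"rows":{"type":"array","items":{"type":"array","items":{"type":"number","minimum":-1,"maximum":1}}}},"required":["rows"]}

```bash
ls; mkdir -p pics; cat > h.py <<'E'
import numpy as np,cv2
from cell import monitor,vision,workorder
def snap(n,fn=None):
    p=vision.snapshot(n)
    if fn: cv2.imwrite('pics/'+fn,np.array(p['pixels'])[:,:,::-1])
    return p
def K(p):
    f=240/np.tan(np.radians(p['vertical_fov'])/2); return f,p['cx'],p['cy']
def ray(p,uv):
    f,cx,cy=K(p);R=np.array(p['R']);t=np.array(p['t'])
    d=R.T@np.array([(uv[0]-cx)/f,(uv[1]-cy)/f,1]); return -R.T@t,d/np.linalg.norm(d)
def onz(p,uv,z):
    c,d=ray(p,uv); return c+d*(z-c[2])/d[2]
def proj(p,X):
    f,cx,cy=K(p);c=np.array(p['R'])@np.array(X)+np.array(p['t']); return np.array([cx+f*c[0]/c[2],cy+f*c[1]/c[2]])
def tri(*o):
    A=np.zeros((3,3));b=np.zeros(3)
    for p,uv in o:
        c,d=ray(p,uv);M=np.eye(3)-np.outer(d,d);A+=M;b+=M@c
    X=np.linalg.solve(A,b); return X,[np.round(proj(p,X)-uv,1).tolist() for p,uv in o]
E
python3 - <<'E'
from h import *
s=snap('scene','s1.png');t=snap('top','t1.png')
np.set_printoptions(precision=4,suppress=True)
print(K(s),K(t),ray(s,(320,240)),ray(t,(320,240)))
for n in ['gauge','gauge_grip','stand','press','fixed_lip','sprung_lip']:
  for nm,p in(('s',s),('t',t)):
    print(n,nm,[(np.round(d['uv'],1).tolist(),round(d['confidence'],2)) for d in vision.tip_of(p,n)][:4],[(np.round(d['bbox'],0).tolist(),round(d['confidence'],2)) for d in vision.recognise(p,n)][:4])
E
```

```text
pics
(np.float64(585.8034974847775), 316.9287525294425, 240.4605268333514) (np.float64(594.8698145360893), 313.77376337370447, 253.84051433693367) (array([0.1211, 0.6641, 1.1153]), array([ 0.3284, -0.579 , -0.7463])) (array([ 0.203 , -0.1215,  1.6817]), array([ 0.2533,  0.0048, -0.9674]))
gauge s [([276.9, 344.2], 0.74), ([312.1, 363.0], 0.7)] [([253.0, 343.0, 281.0, 398.0], 0.92), ([305.0, 290.0, 318.0, 308.0], 0.54)]
gauge t [([236.5, 300.5], 0.95), ([234.4, 264.8], 0.77), ([265.5, 285.7], 0.64), ([363.8, 276.0], 0.39)] [([194.0, 263.0, 236.0, 287.0], 0.65)]
gauge_grip s [([356.6, 347.5], 0.85), ([311.8, 295.6], 0.79), ([262.3, 386.3], 0.59)] [([254.0, 347.0, 279.0, 396.0], 0.97), ([312.0, 336.0, 373.0, 364.0], 0.75), ([304.0, 287.0, 320.0, 308.0], 0.55), ([195.0, 385.0, 223.0, 432.0], 0.48)]
gauge_grip t [([193.6, 275.2], 0.8), ([262.2, 329.0], 0.74), ([262.3, 278.1], 0.67)] [([233.0, 301.0, 270.0, 338.0], 0.93), ([187.0, 265.0, 232.0, 281.0], 0.87), ([260.0, 270.0, 270.0, 286.0], 0.43)]
stand s [([310.8, 324.9], 0.57)] [([291.0, 293.0, 331.0, 336.0], 0.74)]
stand t [([264.4, 287.9], 0.74), ([266.9, 286.0], 0.29)] [([254.0, 268.0, 278.0, 297.0], 0.64), ([158.0, 234.0, 185.0, 264.0], 0.3)]
press s [([348.2, 239.8], 0.93)] [([314.0, 208.0, 378.0, 267.0], 0.93), ([296.0, 292.0, 332.0, 335.0], 0.61)]
press t [([363.0, 273.9], 0.62)] [([336.0, 256.0, 388.0, 294.0], 0.72), ([322.0, 202.0, 358.0, 216.0], 0.29)]
fixed_lip s [([352.5, 210.0], 0.7)] [([328.0, 209.0, 365.0, 248.0], 0.59)]
fixed_lip t [([368.3, 263.8], 0.56)] [([343.0, 258.0, 375.0, 288.0], 0.56), ([258.0, 272.0, 269.0, 283.0], 0.24)]
sprung_lip s [([344.9, 215.6], 0.63)] [([334.0, 214.0, 356.0, 236.0], 0.78), ([292.0, 292.0, 330.0, 333.0], 0.18)]
sprung_lip t [([362.1, 267.6], 0.64), ([202.1, 308.0], 0.64), ([173.5, 249.5], 0.38)] []
```

```bash
python3 - <<'E'
import cv2,numpy as np
s=cv2.imread('pics/s1.png');t=cv2.imread('pics/t1.png')
cv2.imwrite('pics/c1.png',cv2.resize(s[190:440,180:400],None,fx=2.4,fy=2.4,interpolation=3))
cv2.imwrite('pics/c2.png',cv2.resize(t[190:350,150:410],None,fx=3,fy=3,interpolation=3))
E
```

```text
(no output)
```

View pics/c1.png

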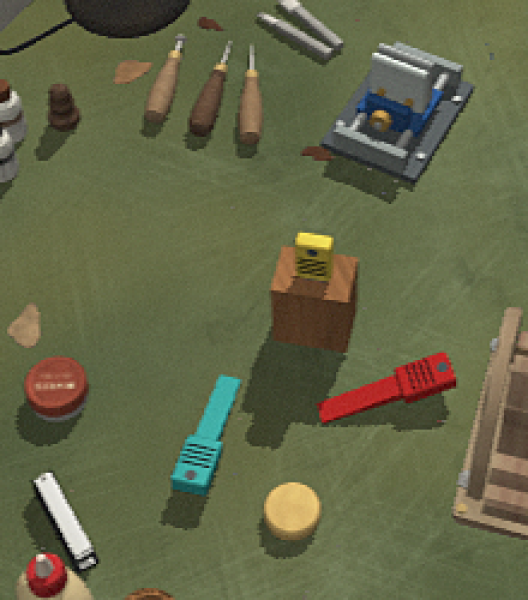

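View pics/c2.png

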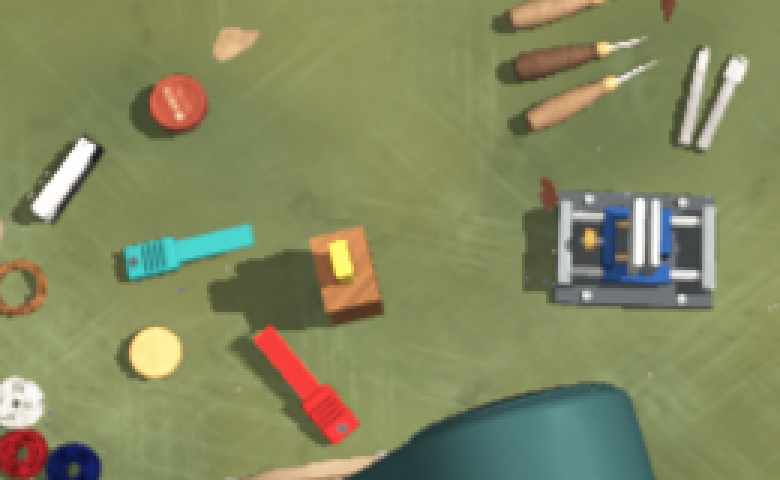

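The yellow gauge in the stand is at scene (311,296) and top (263,277). The look-alikes are teal at scene (262,385) and red at scene (356,347). The press is at scene (348,240) and top (363,273), with its brass wheel (+y side) to the left in the top view. One close montage will check the choice and give corners.

```bash
python3 - <<'E'
import cv2,numpy as np
s=cv2.imread('pics/s1.png');t=cv2.imread('pics/t1.png')
def c(im,u,v,w,h,k):
    o=cv2.resize(im[v:v+h,u:u+w],None,fx=k,fy=k,interpolation=2)
    for i in range(0,w,10): cv2.putText(o,str(u+i),(i*k,8),0,.3,(0,0,255),1); cv2.line(o,(i*k,0),(i*k,h*k),(0,0,255) ,1) if 0 else cv2.line(o,(i*k,8),(i*k,14),(0,0,255),1)
    for i in range(0,h,10): cv2.putText(o,str(v+i),(0,i*k+4),0,.3,(0,255,255),1)
    return o
a=c(s,308,203,80,60,5);b=c(t,330,250,66,50,6)[:300];d=c(s,286,284,50,37,8);e=c(t,246,260,40,37,8)
o=np.zeros((600,800,3),np.uint8)
o[:300,:400]=a;o[:300,404:800]=b;o[302:598,:400]=d;o[302:598,404:724]=e
cv2.imwrite('pics/m1.png',o)
E
```

```text
(no output)
```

View pics/m1.png

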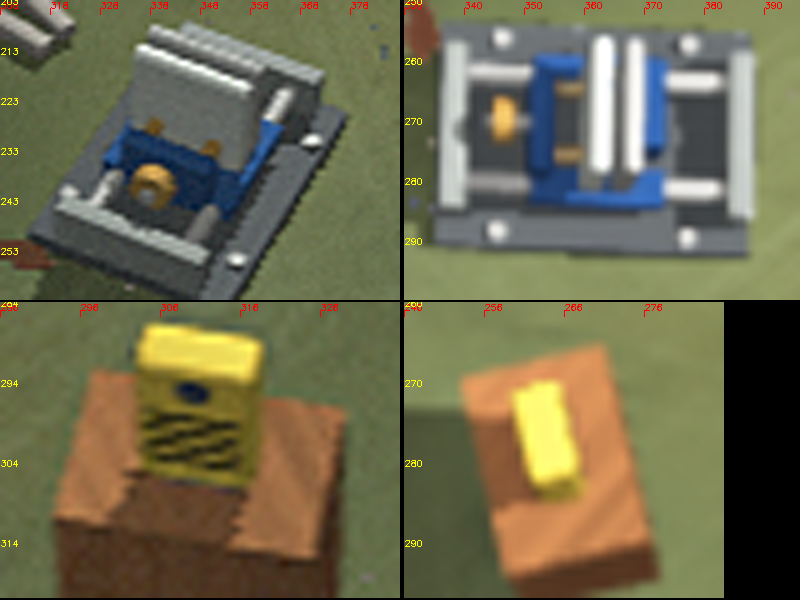

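The montage confirms the choice: a yellow handle at scene (311,296) in the wooden stand. The press plates' tops are at top (363,267) and (368.5,267). I'll fit the poses from the corners.

```bash
cat > fit.py <<'E'
from h import *
from scipy.optimize import least_squares
np.set_printoptions(precision=4,suppress=True)
s=vision.snapshot('scene');t=vision.snapshot('top')
S=lambda x,y,o,k,u,v:np.array([u+(x-o[0]+.5)/k-.5,v+(y-o[1]+.5)/k-.5])
def fit(obs,x0):  # obs: (cam,uv,local xyz)
    def W(q,l): c,n=np.cos(q[2]),np.sin(q[2]); return [q[0]+c*l[0]-n*l[1],q[1]+n*l[0]+c*l[1],l[2]]
    r=least_squares(lambda q:np.concatenate([proj(p,W(q,l))-uv for p,uv,l in obs]),x0)
    return r.x,np.degrees(r.x[2]),r.fun.reshape(-1,2)
te=lambda x,y:S(x,y,(404,302),8,246,260); sd=lambda x,y:S(x,y,(0,302),8,286,284)
tb=lambda x,y:S(x,y,(404,0),6,330,250); sa=lambda x,y:S(x,y,(0,0),5,308,203)
T=[te(461,380),te(604,345),te(650,545),te(508,578)]
Sc=[sd(93,372),sd(345,410),sd(315,555),sd(57,517)]
print('stand top xyz',[onz(t,u,.082) for u in T],[onz(s,u,.082) for u in Sc])
B=[tb(441,22),tb(752,35),tb(748,257),tb(434,247)]
print('press base t',[onz(t,u,.01) for u in B],'s',[onz(s,u,.01) for u in [sa(28,235),sa(348,118)]])
P=[tb(603,38),tb(603,170),tb(635,38),tb(637,170)]
print('plates t',[onz(t,u,.088) for u in P],'s',[onz(s,u,.088) for u in [sa(135,47),sa(252,90),sa(150,30),sa(270,72)]])
H=[sd(147,325),sd(262,335),sd(260,360),sd(138,352)]
print('handle s',[onz(s,u,.132) for u in H],'t',[onz(t,u,.132) for u in [te(515,392),te(558,380),te(580,472),te(537,485)]])
E
python3 fit.py
```

```text
stand top xyz [array([0.5245, 0.0646, 0.082 ]), array([0.5406, 0.0168, 0.082 ]), array([ 0.4724, -0.0052,  0.082 ]), array([0.4574, 0.0418, 0.082 ])] [array([0.5432, 0.0206, 0.082 ]), array([ 0.477 , -0.0024,  0.082 ]), array([0.4609, 0.043 , 0.082 ]), array([0.5267, 0.0665, 0.082 ])]
press base t [array([ 0.6047, -0.1614,  0.01  ]), array([ 0.6099, -0.3111,  0.01  ]), array([ 0.5017, -0.3144,  0.01  ]), array([ 0.495 , -0.1656,  0.01  ])] s [array([ 0.6063, -0.1571,  0.01  ]), array([ 0.5028, -0.3081,  0.01  ])]
plates t [array([ 0.5842, -0.2342,  0.088 ]), array([ 0.5227, -0.2377,  0.088 ]), array([ 0.5853, -0.2488,  0.088 ]), array([ 0.5238, -0.2531,  0.088 ])] s [array([ 0.5875, -0.2306,  0.088 ]), array([ 0.5243, -0.2331,  0.088 ]), array([ 0.5867, -0.2446,  0.088 ]), array([ 0.5223, -0.2483,  0.088 ])]
handle s [array([0.5183, 0.0316, 0.132 ]), array([0.4905, 0.0195, 0.132 ]), array([0.4869, 0.0268, 0.132 ]), array([0.5159, 0.0404, 0.132 ])] t [array([0.5118, 0.0405, 0.132 ]), array([0.517 , 0.0267, 0.132 ]), array([0.4866, 0.0164, 0.132 ]), array([0.4811, 0.0302, 0.132 ])]
```

```bash
cat >> h.py <<'E'
from scipy.spatial.transform import Rotation as Ro
def tgt(pos,yaw,cmd=None):
    """tool down, tool x at yaw(deg) in the world; prints shift/turn in tool units from current pose"""
    st=monitor.get_state();p0,q0=(st['position'],st['orientation']) if cmd is None else cmd
    R0=Ro.from_quat(q0).as_matrix();a=np.radians(yaw);x=np.array([np.cos(a),np.sin(a),0]);z=np.array([0,0,-1.])
    R1=np.stack([x,np.cross(z,x),z],1)
    print('shift',np.round(R0.T@(np.array(pos)-p0)/.2,4),'turn',np.round(Ro.from_matrix(R0.T@R1).as_rotvec()/(np.pi/2),4))
def show():
    st=monitor.get_state();R=Ro.from_quat(st['orientation']).as_matrix()
    print('t',st['clock'],'pos',np.round(st['position'],4),'x',np.round(R[:,0],3),'z',np.round(R[:,2],4),'yaw',round(np.degrees(np.arctan2(R[1,0],R[0,0])),2),'F',np.round(st['contact_force'],2),'M',np.round(st['wrist_torque'],2),'gap',st['finger_gap'],'q',np.round(st['joints'],3))
E
python3 - <<'E'
from h import *
show(); tgt([.501,.030,.20],-71); tgt([.501,.030,.20],109)
E
```

```text
t 1.4 pos [ 0.2576 -0.5419  0.2336] x [ 0.429 -0.903 -0.   ] z [-1.e-04  1.e-04 -1.e+00] yaw -64.57 F [-0.26  0.14 -0.82] M [-0.02 -0.04 -0.  ] gap 0.0872768890157433 q [-1.242  0.359  1.51  -0.     1.272 -0.115]
shift [-2.0598 -2.3269  0.1682] turn [0.     0.0001 0.0714]
shift [-2.0598 -2.3269  0.1682] turn [-1.0000e-04  1.0000e-04 -1.9286e+00]
```

>>> carry_out([
  [0,-0.69,-0.78,0,0,0,0],
  [0,-0.69,-0.78,0,0,0,0],
  [0,-0.69,-0.78,0,0,0,0],
  [0,-0.69,-0.78,0,0,0,0],
  [0,-0.69,-0.78,0,0,0,0],
])

```text
clock: 2.02
position: [0.3397, -0.3498, 0.234]
orientation: [0.846, -0.533, 0.0, 0.0]
contact_force: [0.6, -0.5, 0.7]
finger_gap: 0.088
```

>>> carry_out([
  [0,-0.69,-0.78,0,0,0,0],
  [0,-0.69,-0.78,0,0,0,0],
  [0,-0.69,-0.78,0,0,0,0],
  [0,-0.69,-0.78,0,0,0,0],
  [0,-0.69,-0.78,0,0,0,0],
])

```text
clock: 2.65
position: [0.4219, -0.1594, 0.2339]
orientation: [0.846, -0.533, 0.001, 0.0]
contact_force: [-0.3, -0.3, -0.3]
finger_gap: 0.0876
```

>>> carry_out([
  [0,-0.68,-0.77,0.16,0,0,0.0714],
  [0,-0.68,-0.77,0.16,0,0,0.0714],
  [0,-0.68,-0.77,0.16,0,0,0.0714],
  [0,-0.68,-0.77,0.16,0,0,0.0714],
  [0,-0.68,-0.77,0.16,0,0,0.0714],
])

```text
clock: 3.28
position: [0.5028, 0.0294, 0.2013]
orientation: [0.814, -0.58, 0.0, 0.0]
contact_force: [-0.1, -0.3, -0.5]
finger_gap: 0.0877
```

```bash
python3 - <<'E'
from h import *
show(); tgt([.501,.030,.165],-71)
s=snap('scene','s2.png');t=snap('top','t2.png')
for n,p in(('s',s),('t',t)):
    for z in (.0,):
        X=np.array(monitor.get_state()['position']); print(n,'tcp px',proj(p,X),'handle est',proj(p,[.501,.03,.132]))
a=cv2.imread('pics/s2.png')[230:340,250:370];b=cv2.imread('pics/t2.png')[210:320,200:320]
cv2.imwrite('pics/m2.png',np.vstack([np.hstack([cv2.resize(a,None,fx=3.3,fy=3.3,interpolation=2),cv2.resize(b,None,fx=3.3,fy=3.3,interpolation=2)])]))
E
```

```text
t 3.275 pos [0.5028 0.0294 0.2013] x [ 0.326 -0.945  0.001] z [-0.e+00 -6.e-04 -1.e+00] yaw -70.96 F [-0.07 -0.32 -0.46] M [-0.01 -0.03 -0.05] gap 0.08771121763078026 q [-7.800e-02  2.550e-01  1.755e+00 -1.000e-03  1.131e+00  1.160e+00]
shift [-0.0061  0.0075  0.1813] turn [ 0.0001 -0.0004  0.0005]
s tcp px [311.15146789 267.50605866] handle est [311.46354888 289.18227848]
t tcp px [261.5189882  269.43004436] handle est [262.985904   275.09870534]
```

View pics/m2.png

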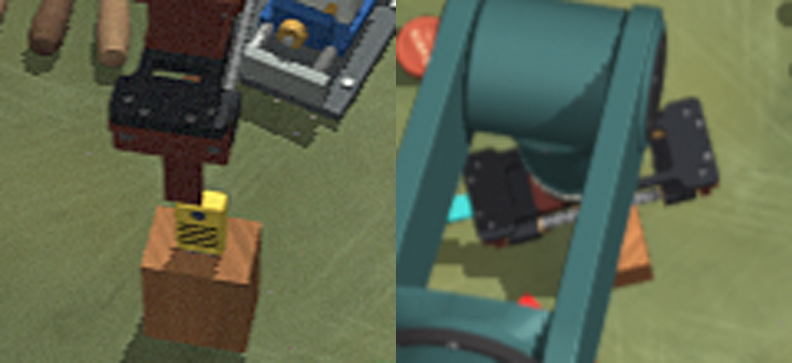

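Scene view: the near finger's tip is at about (305,290), slightly left of the handle (311,296). I'll compare that with where the finger should project.

```bash
python3 - <<'E'
from h import *
s=vision.snapshot('scene')
X=np.array([.5028,.0294,.2013]);x=np.array([.326,-.945,0]);y=np.array([-.945,-.326,0])
for o in(.044,.057):
  for w in(-.01,0,.01):
    print(o,w,proj(s,X-o*x+w*y-[0,0,.011]), (proj(s,X-o*x+w*y-[0,0,.011])-[250,230])*3.3)
E
```

```text
0.044 -0.01 [301.2592581  287.60642055] [169.15555174 190.10118782]
0.044 0 [306.22398859 288.36104082] [185.53916234 192.59143471]
0.044 0.01 [311.19961745 289.1173176 ] [201.95873759 195.08714809]
0.057 -0.01 [299.89789249 292.82423166] [164.66304521 207.31996449]
0.057 0 [304.89787344 293.59020145] [181.16298235 209.84766479]
0.057 0.01 [309.90891149 294.35786513] [197.69940792 212.38095492]
```

>>> carry_out([
  [0.3,0,0.003,0.3,0,0,0],
  [0.3,-0.008,0.003,0.3,0,0,0],
  [0.5,-0.008,0.003,0.5,0,0,0],
  [0.5,-0.008,0.003,0.507,0,0,0],
  [0.5,-0.008,0.003,0.507,0,0,0],
])

```text
clock: 4.05
position: [0.5014, 0.0312, 0.102]
orientation: [0.814, -0.581, 0.001, -0.0]
contact_force: [0.7, -0.4, 1.2]
finger_gap: 0.0444
```

```bash
python3 - <<'E'
from h import *
show()
s=snap('scene','s3.png')
a=cv2.imread('pics/s3.png')[255:345,270:360]
cv2.imwrite('pics/m3.png',cv2.resize(a,None,fx=5,fy=5,interpolation=2))
E
```

```text
t 4.05 pos [0.5014 0.0312 0.102 ] x [ 0.325 -0.946  0.001] z [ 1.5e-03 -1.0e-04 -1.0e+00] yaw -71.03 F [ 0.67 -0.44  1.15] M [-0.03 -0.03 -0.06] gap 0.044437837740942995 q [-0.076  0.387  1.864  0.     0.889  1.164]
```

View pics/m3.png

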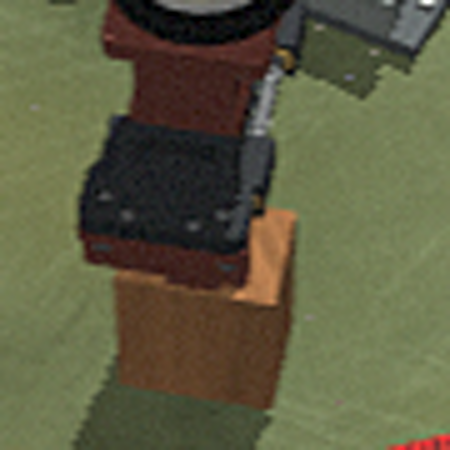

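The gripper hides the handle, as expected. I'll close in steps and watch the lateral force.

>>> carry_out([
  [0.76,0,0,0,0,0,0],
  [0.79,0,0,0,0,0,0],
  [0.8,0,0,0,0,0,0],
  [0.81,0,0,0,0,0,0],
  [0.81,0,0,0,0,0,0],
])

```text
clock: 4.72
position: [0.5004, 0.0317, 0.1002]
orientation: [0.814, -0.581, -0.0, 0.0]
contact_force: [0.6, -0.4, 0.0]
finger_gap: 0.017
```

>>> carry_out([
  [0.83,0,0,0,0,0,0],
  [0.86,0,0,0,0,0,0],
  [0.86,0,0,0,0,0,0],
])

```text
clock: 5.1
position: [0.5005, 0.0317, 0.1002]
orientation: [0.814, -0.581, -0.0, -0.0]
contact_force: [-0.2, -0.2, -0.7]
finger_gap: 0.0158
```

```bash
python3 -c "
from h import *
show()"
```

```text
t 5.1 pos [0.5005 0.0317 0.1002] x [ 0.326 -0.945 -0.   ] z [-1.e-04  1.e-04 -1.e+00] yaw -71.0 F [-0.16 -0.22 -0.7 ] M [0.07 0.04 0.03] gap 0.015830470421261573 q [-0.075  0.389  1.867  0.     0.886  1.164]
```

>>> carry_out([
  [1,0,0,0,0,0,0],
  [1,0,0,0,0,0,0],
  [1,0,0,-0.05,0,0,0],
  [1,0,0,-0.2,0,0,0],
  [1,0,0,-0.4,0,0,0],
])

```text
clock: 5.72
position: [0.4996, 0.0317, 0.1809]
orientation: [0.814, -0.581, -0.001, 0.001]
contact_force: [1.0, -1.0, -1.0]
finger_gap: 0.0159
```

>>> carry_out([
  [1,0,0,-0.25,0,0,0],
  [1,0,0,-0.25,0,0,0],
  [1,0,0,-0.25,0,0,0],
])

```text
clock: 6.1
position: [0.5, 0.0317, 0.2301]
orientation: [0.814, -0.581, -0.0, 0.0]
contact_force: [0.1, 0.5, -1.3]
finger_gap: 0.0159
```

```bash
python3 -c "
from h import *
show();tgt([.5545,-.2415,.215],-87.5)"
```

```text
t 6.1 pos [0.5    0.0317 0.2301] x [ 0.326 -0.946 -0.   ] z [-2.e-04  1.e-04 -1.e+00] yaw -71.0 F [ 0.14  0.49 -1.34] M [-0.02  0.03  0.04] gap 0.01594786146977808 q [-0.075  0.22   1.724  0.     1.198  1.164]
shift [1.3803 0.1869 0.0755] turn [1.000e-04 1.000e-04 1.834e-01]
```

>>> carry_out([
  [1,0.69,0.0935,0,0,0,0],
  [1,0.69,0.0935,0,0,0,0],
  [1,0.69,0.0935,0,0,0,0],
  [1,0.69,0.0935,0,0,0,0],
])

```text
clock: 6.6
position: [0.5267, -0.105, 0.2287]
orientation: [0.814, -0.582, -0.002, 0.0]
contact_force: [-0.3, 0.3, -1.1]
finger_gap: 0.0159
```

>>> carry_out([
  [1,0.69,0.0935,0.075,0,0,0.1834],
  [1,0.69,0.0935,0.075,0,0,0.1834],
  [1,0.69,0.0935,0.075,0,0,0.1834],
  [1,0.69,0.0935,0.075,0,0,0.1834],
  [1,0.69,0.0935,0.075,0,0,0.1834],
])

```text
clock: 7.22
position: [0.5544, -0.239, 0.215]
orientation: [0.723, -0.691, -0.001, -0.0]
contact_force: [0.6, 0.8, -0.8]
finger_gap: 0.0155
```

```bash
python3 - <<'E'
from h import *
show()
s=snap('scene','s4.png');t=snap('top','t4.png')
X=np.array(monitor.get_state()['position'])
for nm,p in(('s',s),('t',t)):
    print(nm,'pred tip',proj(p,X-[0,0,.0932]),[(n,[(np.round(d['uv'],1).tolist(),round(d['confidence'],2)) for d in vision.tip_of(p,n)][:3]) for n in('gauge','fixed_lip','sprung_lip')])
a=cv2.imread('pics/s4.png')[180:260,310:380];b=cv2.imread('pics/t4.png')[230:300,325:395]
cv2.imwrite('pics/m4.png',np.hstack([cv2.resize(a,(490,560),interpolation=2),cv2.resize(b,(300,300),interpolation=2).repeat(1,0) if 0 else cv2.copyMakeBorder(cv2.resize(b,(300,300),interpolation=2),0,260,0,0,0)]))
E
```

```text
t 7.225 pos [ 0.5544 -0.239   0.215 ] x [ 0.046 -0.999 -0.002] z [-0.0012  0.0017 -1.    ] yaw -87.39 F [ 0.59  0.77 -0.82] M [ 0.04  0.02 -0.05] gap 0.015515837631769351 q [-5.220e-01  3.820e-01  1.523e+00  1.000e-03  1.238e+00  1.003e+00]
s pred tip [348.63276852 204.57666625] [('gauge', [([349.2, 208.3], 0.81), ([277.2, 343.0], 0.71), ([314.7, 359.8], 0.63)]), ('fixed_lip', [([348.0, 210.4], 0.72), ([282.2, 229.1], 0.69)]), ('sprung_lip', [([348.3, 214.1], 0.79)])]
t pred tip [365.14406108 263.83405382] [('gauge', [([241.0, 267.2], 0.64), ([238.5, 299.7], 0.62)]), ('fixed_lip', [([367.9, 264.6], 0.91)]), ('sprung_lip', [([214.0, 224.7], 0.32)])]
```

View pics/m4.png

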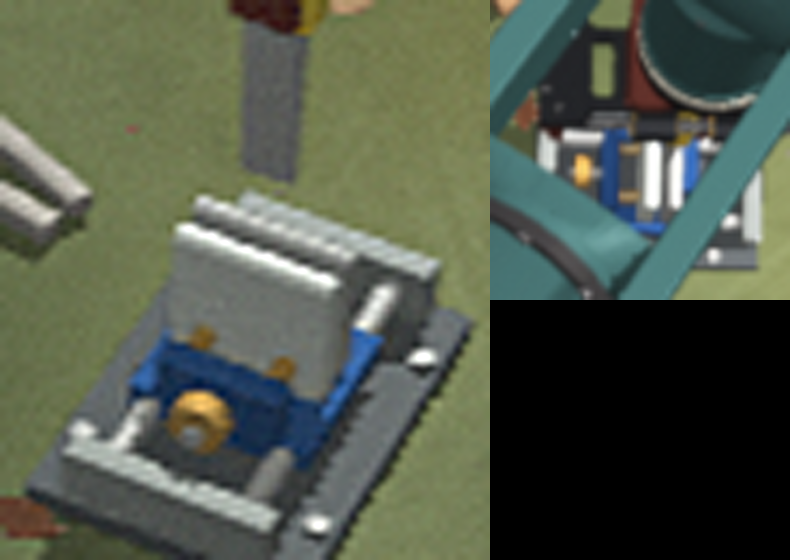

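Scene view: the blade hangs vertically with its tip at (348.3,204.6). The plate crests centre on about (348.1,214.9).

```bash
python3 - <<'E'
from h import *
np.set_printoptions(precision=4,suppress=True)
show()
s=vision.snapshot('scene')
X=np.array(monitor.get_state()['position'])-[0,0,.0932]
print('pred',proj(s,X))
C=lambda x,y:np.array([310+(x+.5)/7-.5,180+(y+.5)/7-.5])
for yw in(0,2.5,6):
  a=np.radians(yw);d=np.array([np.cos(a),np.sin(a),0])*.01;n=np.array([-np.sin(a),np.cos(a),0])*.0015
  print(yw,[(proj(s,X+k*d+n)-[310,180])*7 for k in(1,-1)])
print('tip obs at z',X[2],onz(s,C(269,175),X[2]))
for q in [(180,228),(335,285),(200,205),(355,258)]: print(onz(s,C(*q),.088))
E
```

```text
t 7.625 pos [ 0.555  -0.2411  0.2154] x [ 0.044 -0.999 -0.   ] z [ 0.0002  0.     -1.    ] yaw -87.48 F [ 0.3   1.14 -0.72] M [ 0.03  0.06 -0.  ] gap 0.015537551783496499 q [-0.524  0.382  1.521  0.     1.238  1.003]
pred [348.888  204.0684]
0 [array([244.4267, 160.9822]), array([296.0479, 181.3837])]
2.5 [array([244.0245, 161.832 ]), array([296.7849, 180.6552])]
6 [array([243.5513, 163.0431]), array([297.7372, 179.5969])]
tip obs at z 0.12218638597782064 [ 0.556  -0.2387  0.1222]
[ 0.5858 -0.231   0.088 ]
[ 0.526  -0.2334  0.088 ]
[ 0.5851 -0.2445  0.088 ]
[ 0.5259 -0.2484  0.088 ]
```

>>> carry_out([
  [1,0,0,0.1,0,0,-0.0055],
  [1,0,0,0.15,0,0,-0.0055],
  [1,0,0,0.15,0,0,-0.0055],
  [1,0,0,0.15,0,0,-0.0055],
])

```text
clock: 8.18
position: [0.5553, -0.2417, 0.1856]
orientation: [0.725, -0.688, 0.0, -0.0]
contact_force: [0.0, -0.7, -0.6]
finger_gap: 0.016
```

```bash
cat >> h.py <<'E'
def avgF(n=8):
    F=[]
    for i in range(n): vision.snapshot('scene'); st=monitor.get_state(); F.append(np.r_[st['contact_force'],st['wrist_torque']])
    F=np.array(F);st=monitor.get_state()
    print('t',st['clock'],'z',round(st['position'][2],4),'F mean',np.round(F.mean(0),2),'sd',np.round(F.std(0),2))
E
python3 -c "
from h import *
avgF()"
```

```text
t 8.575 z 0.1855 F mean [-0.05  0.21 -1.02  0.01  0.01 -0.01] sd [0.29 0.54 0.55 0.03 0.03 0.03]
```

>>> carry_out([
  [1,0,0,0.02,0,0,0],
  [1,0,0,0.04,0,0,0],
  [1,0,0,0.06,0,0,0],
])

```text
clock: 8.95
position: [0.5548, -0.2413, 0.1728]
orientation: [0.725, -0.688, -0.0, -0.0]
contact_force: [-0.3, 1.4, -1.2]
finger_gap: 0.0162
```

```bash
python3 - <<'E'
from h import *
show();avgF(4)
snap('scene','s5.png');a=cv2.imread('pics/s5.png')[190:250,315:375]
cv2.imwrite('pics/m5.png',cv2.resize(a,(540,540),interpolation=2))
E
```

```text
t 8.95 pos [ 0.5548 -0.2413  0.1728] x [ 0.052 -0.999 -0.   ] z [-4.e-04  4.e-04 -1.e+00] yaw -87.01 F [-0.31  1.41 -1.2 ] M [ 0.08 -0.01  0.02] gap 0.016208525792076517 q [-0.525  0.425  1.569  0.     1.149  0.994]
t 9.15 z 0.173 F mean [ 0.05 -0.06 -1.32  0.04  0.02 -0.01] sd [0.31 0.57 0.8  0.02 0.02 0.04]
```

View pics/m5.png

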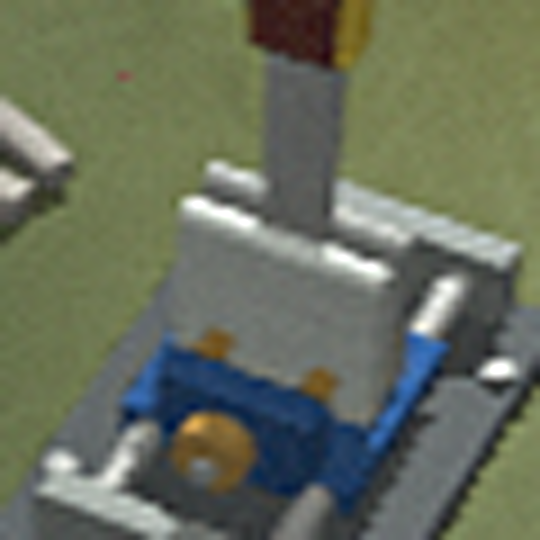

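The blade's tip is between the plates, behind the sprung plate and in front of the fixed one, with no force. I'll go down in small steps.

>>> carry_out([
  [1,0,0,0.015,0,0,0],
  [1,0,0,0.03,0,0,0],
  [1,0,0,0.03,0,0,0],
])

```text
clock: 9.57
position: [0.5547, -0.2414, 0.1669]
orientation: [0.725, -0.688, -0.0, 0.0]
contact_force: [0.3, -0.3, -1.0]
finger_gap: 0.0159
```

```bash
python3 -c "
from h import *
avgF(8)"
```

```text
t 9.975 z 0.1673 F mean [-0.02  0.22 -1.01  0.05  0.02  0.  ] sd [0.3  0.31 0.41 0.03 0.03 0.04]
```

>>> carry_out([
  [1,0,0,0.01,0,0,0],
  [1,0,0,0.02,0,0,0],
  [1,0,0,0.02,0,0,0],
])

```text
clock: 10.35
position: [0.5548, -0.2414, 0.163]
orientation: [0.725, -0.688, -0.0, 0.0]
contact_force: [0.3, -0.5, -1.7]
finger_gap: 0.0159
```

```bash
python3 -c "
from h import *
avgF(8)"
```

```text
t 10.75 z 0.1633 F mean [-0.26  0.   -1.29  0.06  0.02  0.01] sd [0.57 0.36 0.3  0.03 0.02 0.03]
```

>>> carry_out([
  [1,0,0,0.01,0,0,0],
  [1,0,0,0.02,0,0,0],
  [1,0,0,0.02,0,0,0],
])

```text
clock: 11.12
position: [0.5549, -0.2415, 0.159]
orientation: [0.725, -0.688, -0.0, 0.0]
contact_force: [0.4, -0.4, -0.9]
finger_gap: 0.0161
```

```bash
python3 -c "
from h import *
avgF(8)"
```

```text
t 11.525 z 0.1592 F mean [-0.14  0.06 -1.6   0.02  0.04  0.  ] sd [0.41 0.3  0.63 0.02 0.04 0.02]
```

>>> carry_out([
  [1,0,0,0.01,0,0,0],
  [1,0,0,0.02,0,0,0],
  [1,0,0,0.02,0,0,0],
])

```text
clock: 11.9
position: [0.5551, -0.2416, 0.1552]
orientation: [0.725, -0.688, 0.0, -0.0]
contact_force: [0.0, -0.1, -2.1]
finger_gap: 0.0158
```

```bash
python3 -c "
from h import *
avgF(8)"
```

```text
t 12.3 z 0.1552 F mean [ 0.85 -0.01 -1.86 -0.02 -0.21 -0.02] sd [0.52 0.55 0.36 0.02 0.05 0.03]
```

>>> carry_out([
  [1,0,0,0.01,0,0,0],
  [1,0,0,0.02,0,0,0],
  [1,0,0,0.02,0,0,0],
])

```text
clock: 12.68
position: [0.555, -0.2416, 0.1512]
orientation: [0.725, -0.688, 0.0, -0.0]
contact_force: [0.3, -0.0, 0.5]
finger_gap: 0.016
```

```bash
python3 -c "
from h import *
avgF(8)"
```

```text
t 13.075 z 0.1512 F mean [ 0.68 -0.11  0.43 -0.01 -0.13 -0.06] sd [0.33 0.41 0.43 0.02 0.03 0.04]
```

>>> carry_out([
  [1,0,0,0.01,0,0,0],
  [1,0,0,0.02,0,0,0],
  [1,0,0,0.02,0,0,0],
])

```text
clock: 13.45
position: [0.5551, -0.2415, 0.1472]
orientation: [0.725, -0.688, 0.0, -0.0]
contact_force: [0.8, 0.4, 0.9]
finger_gap: 0.016
```

```bash
python3 -c "
from h import *
avgF(8)"
```

```text
t 13.85 z 0.1472 F mean [ 1.   -0.09  1.46 -0.02 -0.19 -0.05] sd [0.73 0.77 0.47 0.03 0.03 0.03]
```

>>> carry_out([
  [1,0,0,0.002,0,0,0],
  [1,0,0,0.004,0,0,0],
  [1,0,0,0.006,0,0,0],
  [1,0,0,0.008,0,0,0],
  [1,0,0,0.01,0,0,0],
])

```text
clock: 14.48
position: [0.555, -0.2415, 0.1453]
orientation: [0.725, -0.688, -0.0, -0.0]
contact_force: [-0.5, 0.5, 5.1]
finger_gap: 0.0161
```

```bash
cat >> h.py <<'E'
def gapshift(n=6):
    """mean grey pictures for the plate measurement; also force"""
    F=[];I=0
    for i in range(n):
        p=vision.snapshot('scene');I=I+np.array(p['pixels']).astype(float)/n;st=monitor.get_state();F.append(st['contact_force'])
    F=np.array(F);print('z',round(st['position'][2],4),'F',np.round(F.mean(0),2),np.round(F.std(0)[2],2),'t',st['clock']); return I
E
python3 - <<'E'
from h import *
I=gapshift(8); np.save('I1.npy',I)
a=np.clip(I,0,255).astype(np.uint8)[190:250,315:375,::-1]
cv2.imwrite('pics/m6.png',cv2.resize(a,(600,600),interpolation=2))
E
```

```text
z 0.1453 F [0.28 0.04 4.28] 0.28 t 14.875
```

View pics/m6.png

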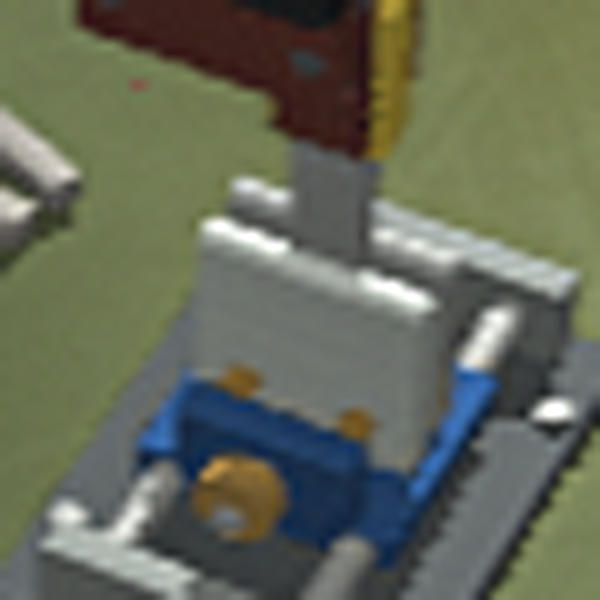

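The push is 4.3 − (−1.1) ≈ 5.4 N, about 10 mm past first contact, which is about 1 mm of plate give. The picture shows the blade upright between the plates, entering at about (348,215). I'll check that the force holds, then hand in.

```bash
python3 - <<'E'
from h import *
show();avgF(10)
print(workorder.hand_in())
E
```

```text
t 14.875 pos [ 0.555  -0.2415  0.1453] x [ 0.052 -0.999 -0.   ] z [-0.e+00  1.e-04 -1.e+00] yaw -87.01 F [0.32 0.41 4.29] M [ 0.01 -0.03 -0.05] gap 0.01630821938067628 q [-0.525  0.455  1.596  0.     1.091  0.994]
t 15.375 z 0.1452 F mean [ 0.34  0.12  4.53  0.03 -0.07 -0.07] sd [0.49 0.4  0.21 0.03 0.02 0.02]
the job is handed in; nothing more can be done
None
```

I took the yellow-handled steel gauge out of its stand and slid it tip down between the press plates. I handed in with it still held upright there, at 15.4 s of the allowed 43 s.

**Push:** the last averaged vertical force was 4.5 N. The no-contact reading with the gauge in hand was about −1.1 N, so the push is about 5.6 N. It held steady over the last 0.5 s.

**Plate give:** I did not measure this directly. The tool went about 10 mm past first contact, which with the 0.1 mm per mm taper means about 1 mm. I put first contact at about 0.155 m tool height, uncertain by a few mm because earlier readings there were noisy. The give could be up to about 1.4 mm.

**Disagreement:** after the faster 4 mm steps the held force read lower, about 2.6 N net just 2 mm higher up. I put that down to the arm rebounding slightly after each step. The final 2 mm was done slowly, and I relied on that reading.

**Other things:** the last picture shows the blade upright between the plates. I did not check the rest of the table again afterwards, but no contact was felt anywhere else.

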